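Hang a pull handle on a drawer front

TASK

Press down the release tab of the small-parts case and, holding it down, slide the cover fully open. Take out the pull handle, hang it by the two holes of its back plate onto the two studs of the sloping drawer front so that the plate lies flat against the front, and let go. Leave the cover open and do not disturb the small things lying around.

Things in the scene. Friction and masses are not known exactly. Their poses are not given: they have to be found in the camera images.
- case: black plastic case fixed to the worktop, 122 (x) x 196 (y) x 50 mm high, walls and floor 5 mm, origin under its centre. A grey cover (122 x 196 x 4 mm, top 55 mm above the worktop) slides towards the case's -y. The pull handle lies inside, plate down, its length along y. Two 6 mm catch ledges inside at y = 78 to 84 mm, 45 to 50 mm high, reach in from the sides.
- cover (a joint): slide of the cover along the case's -y: 0 closed, 0.185 m fully open at its end stop; friction 1.5 N. It is locked at 0 until the release tab is pressed at least 5.5 mm; the tab must be held down for the first 13 mm of sliding. Only when it is almost fully open can the handle be lifted straight out.
- tab (a joint): release tab of the cover, pressed straight down: 0 up, 0.007 m fully down; a spring needs about 2 N to start and 5 N fully down
- tab_top (a point): centre of the top of the release tab, a black block 36 (case x) x 22 (case y) mm with two grey strips, at the +y end of the cover; its top is 65 mm above the worktop when up, 10 mm above the cover. A ridge 56 mm wide, 14 mm high, stands across the cover 14 to 22 mm from the tab's centre towards the case's -y; a fingertip on the tab can push it. Both move with the cover.
- handle_mid (a point): the loose aluminium pull handle, about 0.16 kg: back plate 40 (x) x 130 (y) x 5 mm; grip bar 12 mm wide, 72 mm long (y), 20 to 30 mm above the plate's underside, on 10 mm legs at y = +-31. Two through holes, 11 mm diameter, at y = +-48 mm. This point is its centre, 15 mm above the underside; z points from plate to bar. Same when turned half round.
- stud_mid (a point): point on the face of the white drawer front, half-way between its two studs, 94 mm above the worktop. The front (210 x 260 x 16 mm) is fixed on a wooden rest, sloping 35 degrees from level, lower edge towards the robot. z points squarely out of the face (up and towards the robot), y along the line of the studs, x up the slope.
- stud_left (a point): tip of one steel stud: 8 mm diameter, standing 21 mm squarely out of the face, last 4 mm tapered; 48 mm from stud_mid along its +y
- stud_right (a point): tip of the other stud, same size, 48 mm from stud_mid along its -y
- tape: yellow tape measure standing on the worktop, 62 x 32 x 58 mm, bystander; origin under its centre
- mug: white mug, 76 mm wide, 90 mm high, bystander; origin under its centre
- hinge: steel cabinet hinge, about 80 x 50 x 15 mm, bystander; origin under its arm
- driver: screwdriver with orange handle, 200 mm long, bystander; origin under its middle
- screws: small cardboard box, 70 x 100 x 45 mm, bystander; origin under its centre

How it is judged:
By the outcome, as a careful person would: the job done as asked, in the order asked, and still so for the second after the job is handed in, with the robot touching nothing.
It also fails if it takes over 61 s, if anything falls off the work surface, if the arm or the gripper's body presses on something with over 40 N, if the wrist force passes 120 N, or if a joint passes its speed limit or range.

ROBOT

A 6-joint arm with a two-finger parallel gripper is mounted at the origin on the work surface. World frame = base frame: x ahead of the robot, y to its left, z up, the work surface at z = 0. Lengths are in m, angles in rad, forces in N, time in s.
With the tool pointing down it reaches from about 0.275 to 0.725 m from the base axis. Payload 5.6 kg.
Tool frame: the origin (TCP) lies on the centre line of the jaws, within the pads' length; the fingertips stand 25 mm ahead of it and the grasp point (between the pads) lies 6 mm ahead of it; x points along the fingers, y is the direction in which the jaws open and shut, and the axes are right-handed (so a half turn about x gives the same grasp; the last joint's range is limited). The gripper opens to 85 mm and grips with 20 to 120 N. Pads are 22 mm wide; open, the fingers measure 114 mm over their backs; the gripper's body (76 mm by 85 mm) begins 54 mm behind the grasp point. The pads swing forward as they close: fully open they stand 13 mm farther back than shut.
Start: joints at [1.582, 0.255, 0.108, 0, -1.424, -0.285], TCP at [0.149, 0.53, 0.256] pointing down, gripper open.
Joint ranges: [-2.95, 2.95], [-1.21, 1.97], [-1.09, 1.5], [-2.87, 1.71], [-2.94, -0.07], [-3.05, 3.05]. Speed limits (rad/s): [2.57, 2.57, 3.14, 3.14, 3.14, 3.14].

INTERFACE

Orientations are given as a unit quaternion [w, x, y, z].
In Python, from station import arm gives the robot as it stands. Calls block until the motion is done:
- arm.goto(position, orientation): joint-space move of the TCP to a pose.
- arm.movel(position, rot=None, max_speed=0.15, max_force=None): straight line of the TCP; rot=None keeps the orientation; max_speed is the mean speed in m/s. With max_force (N) it stops when the force on the tool has changed by that much, and returns True; else False.
- arm.goto_joints(angles): joint-space move.
- arm.grip(opening): finger opening in m; the grip force is fixed at half the most; returns when the fingers have stopped.
- arm.hold(seconds).
- arm.inverse_kinematics(position, orientation): joint angles nearest the present ones, or None.
- arm.observe(): the state.
- arm.get_image(name): name is "scene" or "top"; returns a dict with "color" (420x560x3 uint8, blue, green, red), "fx", "fy", "cx", "cy" (pixels), "distortion" ([k1, k2, p1, p2, k3] as OpenCV has them; the pictures are not rectified), "xyz" and "attitude" of the camera in the world. Camera axes: x right, y down, z forward; pixel columns grow to the right and rows downward; lengths in m; the calibration is good to about 2 mm. A picture is of the moment at which its call begins. There is no depth.
A pose or a line that the arm cannot do raises arm.Unreachable and nothing moves.
- arm.sign_off(): hands the job in, once; it reports no verdict.
The state is a dict: "time": time; "q": joint angles; "joint_velocities": joint speeds; "joint_efforts": joint torques, N m; "ee_pos": TCP position; "eef_rot": TCP orientation; "wrist_force": force on the tool from outside, world axes, zero at the start; "ft_torque": the same for the moment, N m; "opening": finger opening in m.
Only numpy, scipy, OpenCV 4.12 (cv2) and the standard library are available. Lean on these libraries where they do the work, as an engineer would, in place of code of your own. Each camera call takes 0.05 s, during which the arm holds its last target. There are 200 camera calls.

## Working session

There is one attempt and no reset: what is moved stays moved. The work goes in short steps, each a Python script; the robot and the scene stay as the last script left them, time stands still between calls to the robot, and variables do not carry over. Pictures are saved under pics/ and viewed, about 8 in all and at most 12, crops included, and the job is handed in when it is done.

```bash
ls; mkdir -p pics; python3 - <<'E'
from station import arm
import cv2, numpy as np
for n in ("scene","top"):
    im=arm.get_image(n); cv2.imwrite(f"pics/{n}0.png",im["color"])
    print(n,{k:np.round(v,4).tolist() if not isinstance(v,dict) else v for k,v in im.items() if k!="color"})
s=arm.observe(); print(s)
E
```

```text
pics
scene {'fx': 434.1471, 'fy': 434.1471, 'cx': 281.2437, 'cy': 207.5762, 'distortion': [-0.099, 0.0, 0.0, 0.0, 0.0], 'xyz': [0.9723, 0.5736, 0.7711], 'attitude': [-0.1249, 0.3042, 0.8717, -0.3634]}
top {'fx': 458.6671, 'fy': 458.6671, 'cx': 280.9772, 'cy': 202.8754, 'distortion': [0.0314, 0.0, 0.0, 0.0, 0.0], 'xyz': [0.4076, 0.064, 1.0608], 'attitude': [0.0536, -0.6948, 0.7149, -0.0581]}
{'time': 0.1, 'q': array([ 1.58158659e+00,  2.55692967e-01,  1.07117215e-01, -3.81200262e-04,
       -1.42389753e+00, -2.84623972e-01]), 'joint_velocities': array([-0.000255  , -0.00308385,  0.00552812,  0.00057402, -0.00063717,
       -0.00111253]), 'joint_efforts': array([-3.56358993e-03, -3.87603056e+01,  2.38476223e+01,  5.37811652e+00,
       -3.84678016e-03,  3.87980336e-06]), 'ee_pos': array([0.1485721 , 0.52913756, 0.25548311]), 'eef_rot': array([ 0.0959262 , -0.70044177,  0.09713831,  0.70053097]), 'wrist_force': array([-0.86722202,  0.77621542,  0.38251935]), 'ft_torque': array([-0.03948769, -0.05755086, -0.00940403]), 'opening': 0.08552968031303089}
```

View pics/scene0.png

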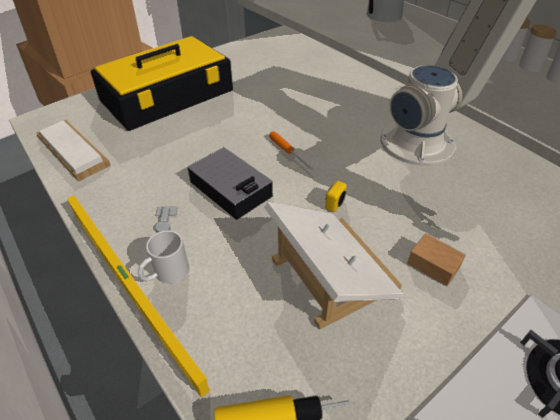

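View pics/top0.png

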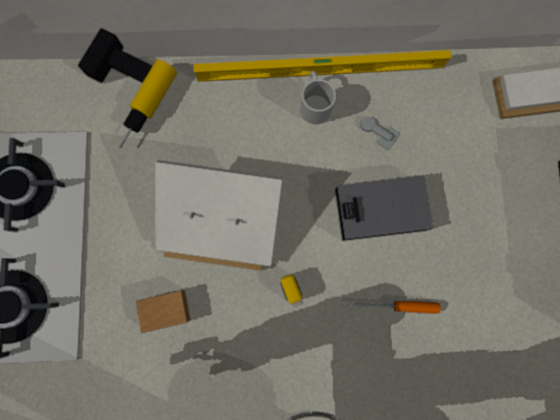

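The scene view shows the case at about (230,180), its tab at (246,186), and the board with studs at (325,230) and (350,261). In the top view the case is at (385,207) with its tab at (351,209), and the studs are near (193,215) and (237,221).

```bash
cat > h.py <<'E'
import numpy as np, cv2
from scipy.spatial.transform import Rotation as R
def rq(q): return R.from_quat([q[1],q[2],q[3],q[0]])
def qr(r):
    x,y,z,w=r.as_quat(); return [w,x,y,z]
class Cam:
    def __init__(s,im):
        s.K=np.array([[im["fx"],0,im["cx"]],[0,im["fy"],im["cy"]],[0,0,1]]); s.d=np.array(im["distortion"],float)
        s.o=np.array(im["xyz"]); s.R=rq(im["attitude"]).as_matrix(); s.img=im["color"]
    def ray(s,uv):
        p=cv2.undistortPoints(np.array(uv,float).reshape(-1,1,2),s.K,s.d)[:,0]
        return np.c_[p,np.ones(len(p))]@s.R.T
    def plane(s,uv,z):
        d=s.ray(uv); return s.o+d*((z-s.o[2])/d[:,2])[:,None]
    def proj(s,P):
        P=np.atleast_2d(P).astype(float); r=cv2.Rodrigues(s.R.T)[0]
        return cv2.projectPoints(P,r,-s.R.T@s.o,s.K,s.d)[0][:,0]
def tri(c1,u1,c2,u2):
    a,b=c1.ray(u1),c2.ray(u2); out=[]
    for x,y in zip(a,b):
        t=np.linalg.lstsq(np.c_[x,-y],c2.o-c1.o,rcond=None)[0]
        p,q=c1.o+t[0]*x,c2.o+t[1]*y; out.append(np.r_[(p+q)/2,np.linalg.norm(p-q)])
    return np.array(out)
def cam(n):
    from station import arm
    return Cam(arm.get_image(n))
E
python3 - <<'E'
from h import *
T,S=cam("top"),cam("scene")
print(T.proj([[0.149,0.53,0.2],[0,0,0],[.3,0,0]]))
def crop(c,x,y,w,h,k): return cv2.resize(c.img[y:y+h,x:x+w],None,fx=k,fy=k,interpolation=cv2.INTER_CUBIC)
a=crop(T,325,160,130,100,3.0); b=crop(T,145,150,145,125,2.7)
c=crop(S,175,135,110,90,3.5); d=crop(S,255,190,155,140,2.5)
m=np.zeros((600,800,3),np.uint8)
for i,(y,x) in zip((a,b,c,d),((0,0),(255,405),(0,405),(250,0))):
    i=i[:600-y,:800-x]; m[y:y+i.shape[0],x:x+i.shape[1]]=i
# sequence overlaps are acceptable
cv2.imwrite("pics/m1.png",m)
g=T.img.astype(int)
# white board and dark case quads in top view
for name,mask,roi in (("case",(g.max(2)<95),(325,160,455,260)),("board",(g.min(2)>165),(145,150,290,275))):
    x0,y0,x1,y1=roi; M=np.zeros(mask.shape,np.uint8); M[y0:y1,x0:x1]=mask[y0:y1,x0:x1]
    cs=max(cv2.findContours(M,0,2)[0],key=cv2.contourArea); h=cv2.convexHull(cs)
    print(name,cv2.contourArea(cs),cv2.approxPolyDP(h,5,True)[:,0].tolist(),cv2.minAreaRect(h))
E
```

```text
[[ 13.14680229 437.11079922]
 [314.63573471 470.36457891]
 [308.97466291 323.97548472]]
case 6236.5 [[325, 170], [440, 174], [449, 222], [342, 240], [325, 207]] ((387.0, 205.0), (70.0, 124.0), 90.0)Traceback (most recent call last):
  File "<stdin>", line 16, in <module>
ValueError: max() iterable argument is empty
```

View pics/m1.png

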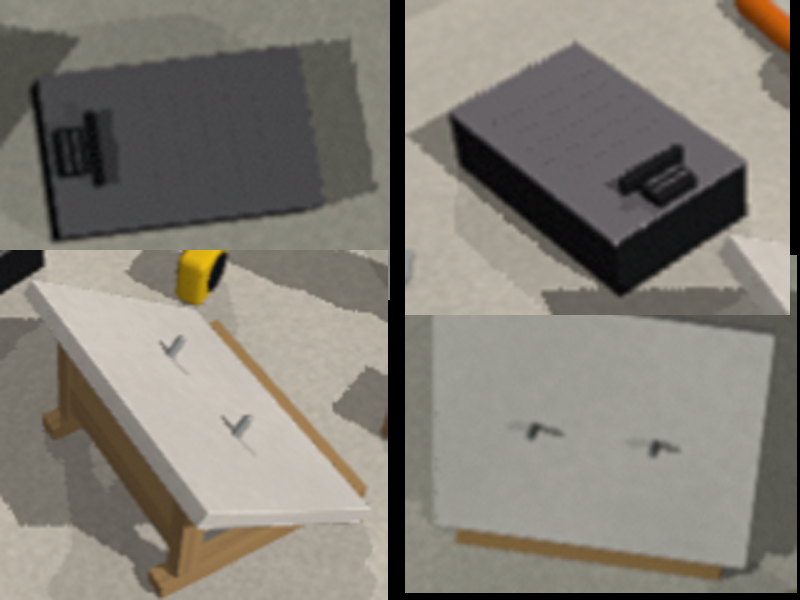

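The crops show the cover corners, tab and ridge clearly. The studs need a closer zoom, so I'll triangulate the case and board corners in the same step.

```bash
python3 - <<'E'
from h import *
T,S=cam("top"),cam("scene")
ct=[(337,187.3),(344,239),(432.3,229),(425,175.7)]; cs=[(235.9,204.4),(272.4,181.3),(223.6,147),(187.9,168.4)]
print("case tri",np.round(tri(T,ct,S,cs),4)); p=T.plane(ct,.055); print(np.round(p,4)); print(np.round(S.plane(cs,.055),4))
print("tab",T.plane([(348.3,210.7)],.065),S.plane([(175+(672-405)/3.5,135+183/3.5)],.065))
# board corners: top crop 2.7 off 145,150 at (405,255); order: highL,highR,lowR,lowL
B=lambda x,y:(145+(x-405)/2.7,150+(y-255)/2.7); C=lambda x,y:(255+x/2.5,190+(y-250)/2.5)
bt=[B(774,337),B(746,568),B(434,524)]; bs=[C(30,285),C(208,310),C(368,510)]
print("board tri",np.round(tri(T,bt,S,bs),4))
crop=lambda c,x,y,w,h,k: cv2.resize(c.img[y:y+h,x:x+w],None,fx=k,fy=k,interpolation=cv2.INTER_CUBIC)
a=crop(T,180,205,75,22,10); b=crop(S,313,218,50,55,7)
m=np.zeros((600,800,3),np.uint8); m[:220,:750]=a; m[215:600,:350]=b[:385]
m[215:600,400:]=crop(T,331,192,40,38,10)[:385,:400].repeat(1,0)[:385] if False else cv2.resize(T.img[192:230,331:371],(400,385),interpolation=cv2.INTER_CUBIC)
cv2.imwrite("pics/m2.png",m)
E
```

```text
case tri [[ 0.6009 -0.0717  0.0505  0.001 ]
 [ 0.4843 -0.081   0.053   0.0007]
 [ 0.5016 -0.2768  0.053   0.0025]
 [ 0.6215 -0.2711  0.044   0.003 ]]
[[ 0.5996 -0.0707  0.055 ]
 [ 0.4839 -0.0805  0.055 ]
 [ 0.5005 -0.2752  0.055 ]
 [ 0.6204 -0.2686  0.055 ]]
[[ 0.6035 -0.068   0.055 ]
 [ 0.4859 -0.0795  0.055 ]
 [ 0.5036 -0.2757  0.055 ]
 [ 0.6261 -0.2568  0.055 ]]
tab [[ 0.54482216 -0.09163002  0.065     ]] [[ 0.54604012 -0.08498716  0.065     ]]
board tri [[5.998e-01 5.320e-02 1.466e-01 4.000e-04]
 [4.256e-01 8.620e-02 3.380e-02 1.470e-02]
 [4.742e-01 3.370e-01 3.130e-02 2.000e-04]]
```

View pics/m2.png

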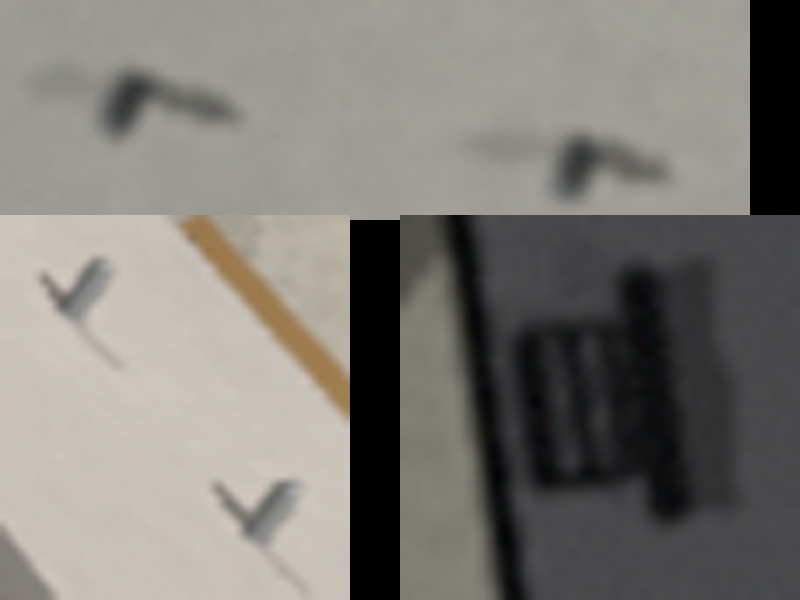

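The studs match across the views: tips at top (191.8,217.8) and (237,224), scene (354.9,256.6) and (328,224.7). Next I'll compute frames, check reach, and hover over the tab.

```bash
cat >> h.py <<'E'
YC=np.array([-.0187,.1963,0]);YC/=np.linalg.norm(YC); XC=np.cross(YC,[0,0,1]); CC=np.array([.5511,-.1738,0])
def down(yaw_y):  # tool pointing down, jaw axis = given horizontal vector
    x=np.array([0,0,-1.]); return np.c_[x,yaw_y,np.cross(x,yaw_y)]
def q(M): return qr(R.from_matrix(M))
def pick(pos,M):  # the half turn that the joints prefer
    from station import arm
    best=None; cur=arm.observe()["q"]
    for s in (1,-1):
        m=np.c_[M[:,0],s*M[:,1],s*M[:,2]]; j=arm.inverse_kinematics(list(pos),q(m))
        if j is not None and (best is None or abs(j[5])<abs(best[1][5])): best=(m,j)
    return best
E
python3 - <<'E'
from h import *; from station import arm
T,S=cam("top"),cam("scene")
tt=[(191.9,217.4),(237.1,223.6)]; ts=[(327.6,225.2),(354.5,257.1)][::-1]
bt=[(193.3,213),(238,219.5)]; bs=[(349.4,263.1),(322.7,231)]
print("tip tri",np.round(tri(T,tt,S,ts),4)); print("base tri",np.round(tri(T,bt,S,bs),4))
for n,c,u,z in (("T tip",T,tt,.1112),("S tip",S,ts,.1112),("T base",T,bt,.094),("S base",S,bs,.094)):
    p=c.plane(u,z); d=p[0]-p[1]; print(n,np.round(p[:,:2],4).tolist(),"mid",np.round(p.mean(0),4),"L",round(np.linalg.norm(d),4),"yaw",round(np.degrees(np.arctan2(-d[0],d[1])),2))
tab=np.array([.5447,-.092,.065])
for d in (0,.185):
    b=pick(tab-d*YC+[0,0,.025],down(XC)); print(b[1] if b else None)
b=pick(CC+[0,0,.04],down(XC)); print("grasp",b[1])
for yaw in (-8,-10):
    r=np.radians(yaw); ys=np.array([-np.sin(r),np.cos(r),0]); n=np.array([0,0,1])*np.cos(np.radians(35))-np.cross(ys,[0,0,1])*np.sin(np.radians(35)); xs=np.cross(ys,n)
    M=np.c_[-n,xs,np.cross(-n,xs)]
    for h in (.034,.10):
        b=pick(np.array([.50,.2,.094])+n*h,M); print("stud",xs,b[1] if b else None)
m,j=pick(tab+[0,0,.06],down(XC))
arm.grip(0.0); arm.goto(list(tab+[0,0,.12]),q(m)); arm.movel(list(tab+[0,0,.045]))
s=arm.observe(); print(s["time"],s["ee_pos"],s["opening"],s["wrist_force"])
a=cam("scene").img[130:220,180:290]; b=cam("top").img[160:260,300:440]
m=np.zeros((430,800,3),np.uint8); m[:360,:440]=cv2.resize(a,(440,360),interpolation=2); m[:257,440:]=cv2.resize(b,(360,257),interpolation=2); cv2.imwrite("pics/m3.png",m)
E
```

```text
tip tri [[0.5332 0.244  0.107  0.0029]
 [0.5174 0.1495 0.1084 0.0025]]
base tri [[0.5441 0.243  0.0958 0.0025]
 [0.5279 0.148  0.0963 0.0012]]
T tip [[0.5336, 0.2421], [0.5179, 0.1483]] mid [0.5258 0.1952 0.1112] L 0.0951 yaw -9.49
S tip [[0.535, 0.2471], [0.5185, 0.1522]] mid [0.5267 0.1996 0.1112] L 0.0964 yaw -9.87
T base [[0.5452, 0.2423], [0.5286, 0.1478]] mid [0.5369 0.1951 0.094 ] L 0.096 yaw -9.96
S base [[0.5421, 0.243], [0.526, 0.147]] mid [0.5341 0.195  0.094 ] L 0.0973 yaw -9.56
[ 0.11595228  0.36771913 -0.17497482  0.         -1.02810237 -0.02097653]
[-0.20751968  0.49718934  0.03489733  0.         -1.10850432  0.30249542]
grasp [-0.03501616  0.46464731 -0.16679233  0.         -0.93935669  0.1299919 ]
stud [ 0.81118011 -0.11400393  0.57357644] [ 0.77106344  0.06769252 -0.97220817  1.32963195 -0.48542716  1.02975344]
stud [ 0.81118011 -0.11400393  0.57357644] [ 1.01190152 -0.05332952 -0.89866647  0.95743644 -0.69538562  1.24032166]
stud [ 0.80670728 -0.14224426  0.57357644] [ 0.80227291  0.07792674 -0.95781915  1.28141988 -0.51893018  1.01978473]
stud [ 0.80670728 -0.14224426  0.57357644] [ 1.02824763 -0.03919969 -0.88265902  0.94042536 -0.72414823  1.21223399]
4.4333 [ 0.54536537 -0.09191401  0.11081719] -6.924589475895044e-05 [-0.06643732  0.84242401  0.5790272 ]
```

View pics/m3.png

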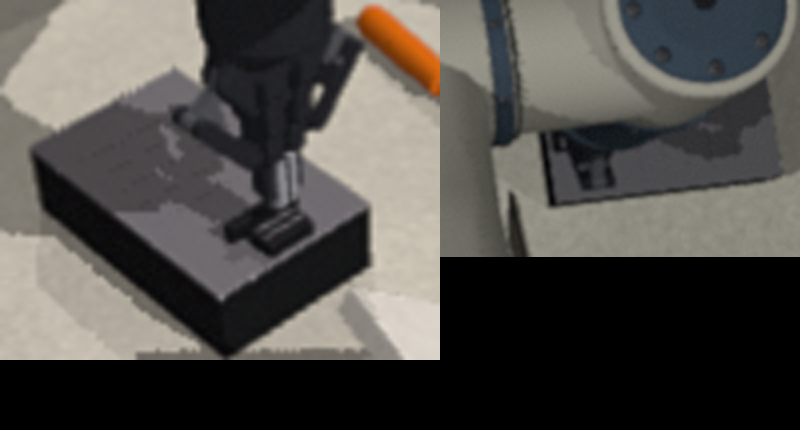

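The closed fingertips stand over the tab. Now press, then slide.

```bash
python3 - <<'E'
from h import *; from station import arm
p=np.array([.5447,-.092,.0])
def st(n): s=arm.observe(); print(n,round(s["time"],2),np.round(s["ee_pos"],4),np.round(s["wrist_force"],1)); return s
print(arm.movel(list(p+[0,0,.0815]),max_speed=.05,max_force=10)); s=st("press")
z=s["ee_pos"][2]
if z<.0855:
    e=p-.03*YC; print(arm.movel([e[0],e[1],.0815],max_speed=.06,max_force=25)); st("30mm")
    e=p-.170*YC; print(arm.movel([e[0],e[1],.0825],max_speed=.12,max_force=20)); st("170")
    e=p-.192*YC; print(arm.movel([e[0],e[1],.0825],max_speed=.05,max_force=14)); st("end")
E
```

```text
True
press 5.09 [ 0.545  -0.0924  0.083 ] [-1.4 -1.2  6. ]
False
30mm 5.74 [ 0.5479 -0.123   0.0829] [-3.3 -1.7 11.4]
False
170 7.06 [ 0.5608 -0.2623  0.0831] [-1.8 -2.1  6.2]
True
end 7.47 [ 0.5625 -0.2787  0.083 ] [-1.1  3.7  6.8]
```

```bash
python3 - <<'E'
from h import *; from station import arm
s=arm.observe(); p=s["ee_pos"]
arm.movel([p[0]-.001,p[1]+.003,p[2]+.1],max_speed=.2)
arm.goto_joints([0.9,0.1,-0.1,0,-1.4,0]); print(arm.observe()["time"],arm.observe()["ee_pos"])
T,S=cam("top"),cam("scene")
a=T.img[150:260,320:540]; b=S.img[100:220,150:290]
m=np.zeros((600,800,3),np.uint8); m[:300,:600]=cv2.resize(a,(600,300),interpolation=2); m[300:,:350]=cv2.resize(b,(350,300),interpolation=2)
m[300:,360:800]=cv2.resize(T.img[165:240,330:440],(440,300),interpolation=2); cv2.imwrite("pics/m4.png",m)
E
```

```text
10.1167 [0.39168652 0.24430627 0.249544  ]
```

View pics/m4.png

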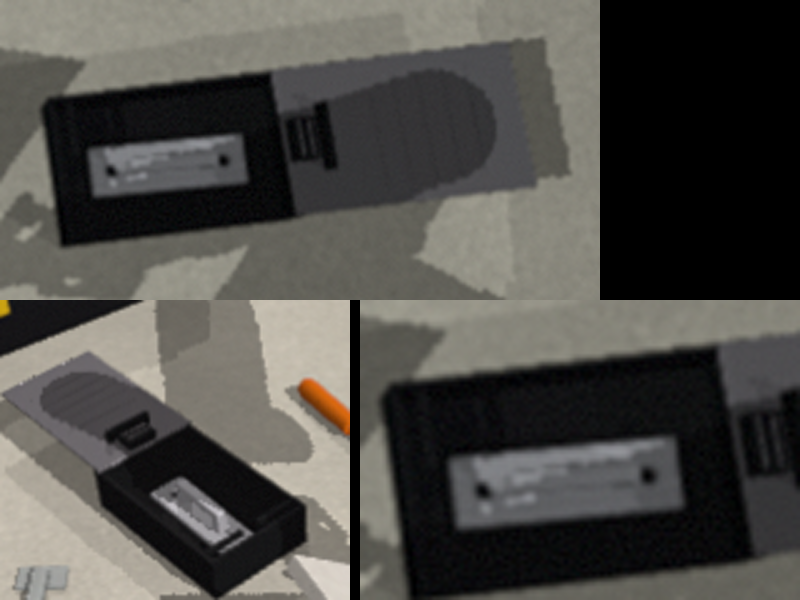

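Cover fully open, with the handle visible inside. Plate holes are at about (361,212.5) and (402,208.5) in the top view. Next I'll measure the plate and grasp it.

```bash
python3 - <<'E'
from h import *; from station import arm
T=cam("top"); g=T.img.min(2); M=np.zeros_like(g); M[192:226,345:415]=(g[192:226,345:415]>62)*255
c=max(cv2.findContours(M,0,2)[0],key=cv2.contourArea); r=cv2.minAreaRect(c); print(r)
bx=T.plane(cv2.boxPoints(r),.010); print(np.round(bx,4).tolist(), "sides",np.linalg.norm(bx[0]-bx[1]),np.linalg.norm(bx[1]-bx[2]))
h=T.plane([(361,212.5),(402,208.5)],.010); d=h[0]-h[1]
print("holes",np.round(h,4).tolist(),"L",np.linalg.norm(d),"yaw",np.degrees(np.arctan2(-d[0],d[1])),"mid",h.mean(0))
mid=(bx.mean(0)+h.mean(0))/2
e=[bx[1]-bx[0],bx[2]-bx[1]]; d2=max(e,key=np.linalg.norm); d2*=np.sign(d2[1]); print("rect mid",bx.mean(0),"yaw",np.degrees(np.arctan2(-d2[0],d2[1])))
d=d/np.linalg.norm(d)+d2/np.linalg.norm(d2); d[2]=0; d/=np.linalg.norm(d)
print("in case frame",(mid-CC)@XC,(mid-CC)@YC)
np.save("handle.npy",np.array([mid,d]))
E
```

```text
((380.9013671875, 210.06301879882812), (17.901098251342773, 56.111045837402344), 83.9909896850586)
[[0.5676, -0.1097, 0.01], [0.5777, -0.2397, 0.01], [0.536, -0.241, 0.01], [0.526, -0.1118, 0.01]] sides 0.1303934088067908 0.04171801008769422
holes [[0.5474, -0.1293, 0.01], [0.5541, -0.2245, 0.01]] L 0.09539274758418506 yaw 4.0142204520604805 mid [ 0.55071921 -0.17690668  0.01      ]
rect mid [ 0.55184507 -0.17558908  0.01      ] yaw 4.461530394098097
in case frame -5.081934531557602e-05 -0.0024541230129904975
```

```bash
python3 - <<'E'
from h import *; from station import arm
mid,d=np.load("handle.npy"); xh=np.cross(d,[0,0,1])
def st(n): s=arm.observe(); print(n,round(s["time"],2),np.round(s["ee_pos"],4),np.round(s["wrist_force"],1),round(s["opening"],4)); return s
m,j=pick([mid[0],mid[1],.1],down(xh)); print(j)
arm.grip(.045); arm.goto([mid[0],mid[1],.13],q(m))
print(arm.movel([mid[0],mid[1],.0395],max_speed=.12,max_force=8)); s=st("down")
if s["ee_pos"][2]<.043:
    arm.grip(0.0); st("grip")
    arm.movel([mid[0],mid[1],.06],max_speed=.05); arm.movel([mid[0],mid[1],.23],max_speed=.2); s=st("up")
    S=cam("scene"); u=S.proj(s["ee_pos"])[0].astype(int); print(u)
    cv2.imwrite("pics/g.png",cv2.resize(S.img[u[1]-60:u[1]+60,u[0]-80:u[0]+80],(640,480),interpolation=2))
E
```

```text
[-0.03939319  0.40424083 -0.08917078  0.         -1.07738471  0.11335807]
False
down 13.38 [ 0.552  -0.1762  0.0403] [-0.5  0.2  1. ] 0.0447
grip 13.78 [ 0.5518 -0.1764  0.0404] [-1.1  0.6  5.7] 0.0108
up 15.33 [ 0.5506 -0.176   0.2284] [ 0.2  1.  -1.7] 0.0108
[222 114]
```

View pics/g.png

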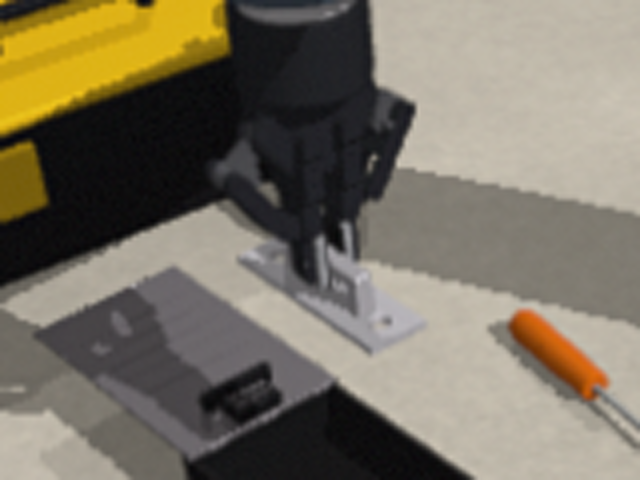

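The handle is held squarely. Now hover over the studs and compare holes with stud tips.

```bash
cat >> h.py <<'E'
def board(yaw=-9.72):
    r=np.radians(yaw); ys=np.array([-np.sin(r),np.cos(r),0]); xh=np.cross(ys,[0,0,1])
    n=np.array([0,0,1])*np.cos(np.radians(35))-xh*np.sin(np.radians(35)); xs=np.cross(ys,n)
    return xs,ys,n,np.c_[-n,xs,np.cross(-n,xs)]
SM=np.array([.5368,.1952,.094]); U=.0354
def st(n):
    from station import arm
    s=arm.observe(); print(n,round(s["time"],2),np.round(s["ee_pos"],4),np.round(s["wrist_force"],1),round(s["opening"],4)); return s
E
python3 - <<'E'
from h import *; from station import arm
xs,ys,n,M=board()
for h in (.029,.1): m,j=pick(SM+n*(h+U),M); print(j)
arm.goto(list(SM+n*(.11+U)),q(m)); st("high")
arm.movel(list(SM+n*(.031+U)),max_speed=.1,max_force=8); s=st("hover")
Rm=rq(s["eef_rot"]).as_matrix(); print("axes dot",np.sum(Rm*m,0))
for c,nm in ((cam("scene"),"S"),(cam("top"),"T")):
    P=[s["ee_pos"]-n*U+k*.048*ys for k in (1,-1)]+[SM+n*.021+k*.048*ys for k in (1,-1)]
    u=c.proj(P); print(nm,np.round(u,1).tolist()); x,y=(u.mean(0)-[50,40]).astype(int)
    cv2.imwrite(f"pics/hov{nm}.png",cv2.resize(c.img[y:y+75,x:x+100],(800,600),interpolation=2)); print("origin",x,y)
E
```

```text
[ 0.81167875  0.06899468 -0.88268282  1.14595646 -0.55071306  1.17273212]
[ 1.00904736 -0.04969196 -0.8001093   0.86726475 -0.76853932  1.33527329]
high 16.86 [0.455  0.209  0.2133] [ 0.3 -0.9 -1.3] 0.0105
hover 17.8 [0.4995 0.2015 0.1487] [-0.  -0.2 -1.6] 0.0104
axes dot [0.99999997 0.99999971 0.99999973]
S [[357.1, 252.0], [329.9, 220.5], [354.3, 255.8], [327.4, 224.2]]
origin 292 198
T [[189.5, 219.8], [235.6, 226.3], [190.7, 217.7], [236.3, 224.1]]
origin 163 181
```

View pics/hovS.png

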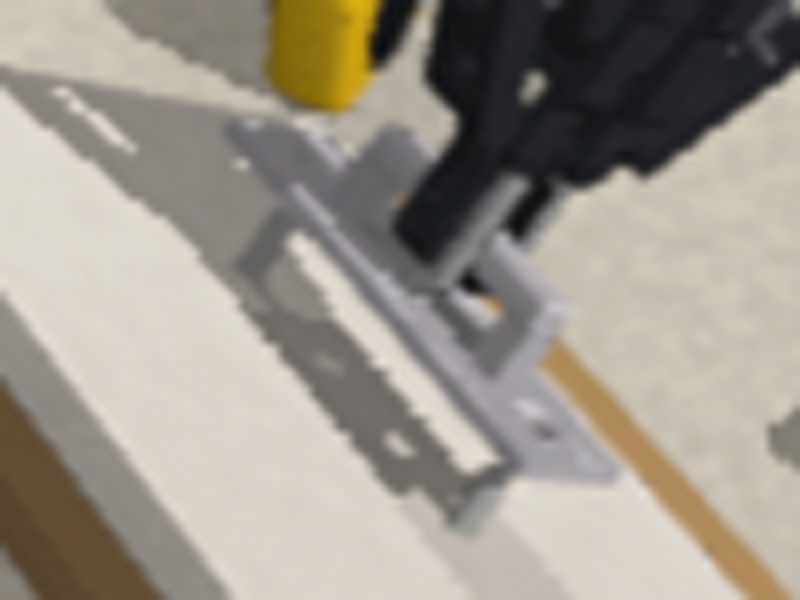

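In the scene view the near hole is at about (359.5,250.5), against a predicted (358.5,250.1). The near stud stands just below it in line. The top view is the cross-check.

View pics/hovT.png

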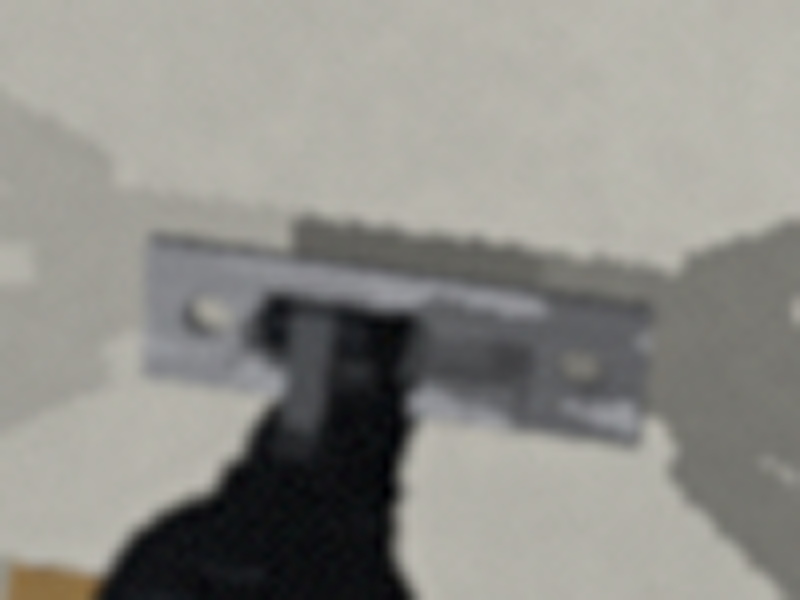

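Holes in the top view are (188.6,220.4) and (235.6,226.9), within 0.5 px of prediction. Relative to the holes, the studs look about 1–2 mm up-slope and 1 mm towards -y. I'll descend with a force limit, trying nearby offsets if it catches.

```bash
python3 - <<'E'
from h import *; from station import arm
xs,ys,n,M=board()
c=np.array([1.5,-1.0]); offs=[(0,0),(-.5,-1.4),(1,1.2),(-1.3,.8),(1.3,-1.3),(0,2.4),(-2.2,-.8),(2.2,.5),(0,-2.8)]
for o in offs:
    a=(c+o)/1000; P=SM+a[0]*xs+a[1]*ys
    arm.movel(list(P+n*(.024+U)),max_speed=.05)
    f0=arm.observe()["wrist_force"]
    hit=arm.movel(list(P+n*(.013+U)),max_speed=.03,max_force=7)
    s=arm.observe(); df=s["wrist_force"]-f0; h=(s["ee_pos"]-SM)@n-U
    print(o,hit,round(s["time"],2),"h",round(h*1000,1),"pos",np.round([(s["ee_pos"]-SM)@xs*1e3,(s["ee_pos"]-SM)@ys*1e3],1),"dF xs,ys,n",np.round([df@xs,df@ys,df@n],1))
    if h<.0155: break
    if s["time"]>38: break
E
```

```text
(0, 0) False 18.71 h 12.8 pos [ 0.9 -0.7] dF xs,ys,n [-4.7  4.1 -2.4]
```

```bash
python3 - <<'E'
from h import *; from station import arm
xs,ys,n,M=board()
def rep(k):
    s=arm.observe(); e=s["ee_pos"]-SM; f=s["wrist_force"]; print(k,round(s["time"],2),"h",round((e@n-U)*1e3,1),"pos",np.round([e@xs*1e3,e@ys*1e3],1),"F",np.round([f@xs,f@ys,f@n],1))
rep("now")
P=SM+.0006*xs-.0002*ys
arm.movel(list(P+n*(.0125+U)),max_speed=.03); rep("relax")
print(arm.movel(list(P+n*(-.001+U)),max_speed=.04,max_force=10)); rep("seat")
S=cam("scene"); x,y=292,198
cv2.imwrite("pics/seat.png",cv2.resize(S.img[y:y+75,x:x+100],(800,600),interpolation=2))
E
```

```text
now 18.71 h 12.8 pos [ 0.9 -0.7] F [-5.4  4.1 -3.8]
relax 18.96 h 12.5 pos [ 0.7 -0.4] F [-3.4  0.1 -2. ]
True
seat 19.32 h 0.6 pos [ 0.7 -0. ] F [-1.2  0.5  7.1]
```

View pics/seat.png

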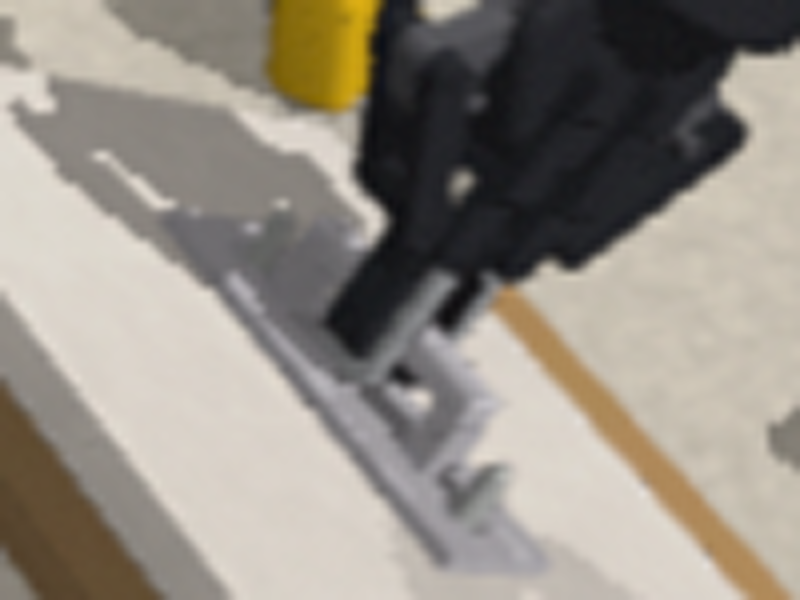

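Both studs stick through the plate at (480,490) and (275,230), and it is seated. Now release, retract along the normal, and check.

```bash
python3 - <<'E'
from h import *; from station import arm
xs,ys,n,M=board()
arm.grip(.035); s=st("open"); p=s["ee_pos"]
arm.movel(list(p+n*.045),max_speed=.06); arm.movel(list(p+n*.11),max_speed=.15)
arm.goto_joints([1.58,.0,-.2,0,-1.3,0]); arm.hold(.5); st("away")
S,T=cam("scene"),cam("top")
m=np.zeros((600,800,3),np.uint8); m[:300,:400]=cv2.resize(S.img[200:290,290:410],(400,300),interpolation=2); m[:300,400:]=cv2.resize(T.img[175:250,160:260],(400,300),interpolation=2)
m[300:,:400]=cv2.resize(S.img[80:290,130:410],(400,300),interpolation=2); m[300:,400:]=cv2.resize(T.img[30:330,120:520],(400,300),interpolation=3); cv2.imwrite("pics/fin.png",m)
E
```

```text
open 19.73 [0.5163 0.1983 0.1222] [ 0.4 -0.2  0.1] 0.0351
away 23.11 [0.1506 0.418  0.253 ] [ 0.1 -0.2 -0.4] 0.0348
```

View pics/fin.png

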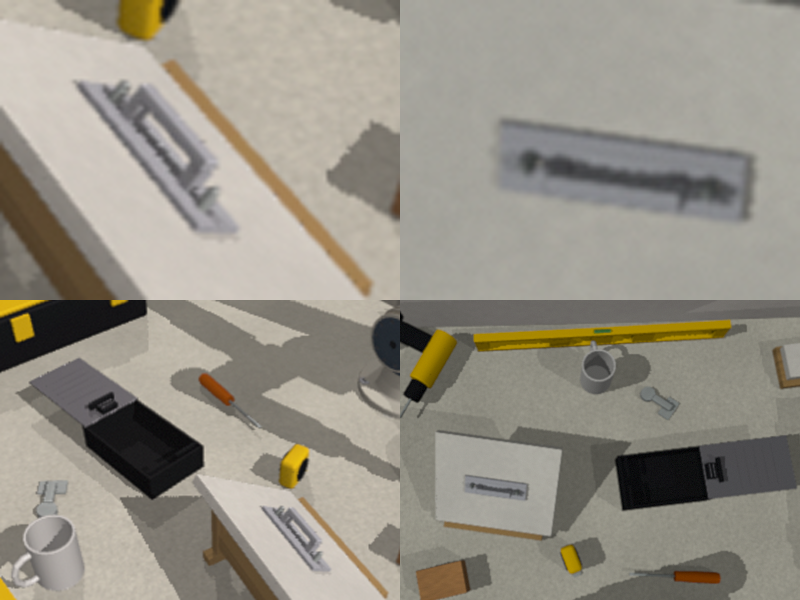

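```bash
python3 - <<'E'
from h import *; from station import arm
T=cam("top"); p=T.plane([(120+713-400,30+470-300)],.065)[0]; print("tab moved",np.linalg.norm(p[:2]-[.5447,-.092]))
st("end"); print(arm.sign_off())
E
```

```text
tab moved 0.18743722739469781
end 23.26 [0.1506 0.4181 0.253 ] [-0.9 -0.7  0.4] 0.035
the job is handed in; nothing more can be done
None
```

The pull handle is hanging on the two studs of the drawer front with its plate flat, and the cover is still open. I handed the job in at about 23 s of the 61 s allowed.

- **Cover:** I pressed the tab fully down and slid the cover, holding it down, until the end stop tripped the force limit. The tab then measured about 187 mm from its start by camera. That is the full 185 mm within measuring error.
- **Handle:** I gripped it by the bar and lifted it straight out. It went onto both studs on the first try, with about 5 N of sideways force, which I eased off before seating it. The plate seated 0.6 mm from the estimated face.
- **After letting go:** The last pictures show both studs through the plate and the plate flat. The tape, mug, hinge, driver and screws look where they were, judged by eye. The arm is clear of everything.
- **Disagreement between checks:** The two cameras differed by about 2 to 3 mm on where the studs are. I aimed between them and eased in under a force limit. No check failed.

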